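Find the full staple tin by its heft and hold it up

TASK

Only one of the three identical closed tins on the desk is still full of staples: lift each to feel its weight, and put the two lighter ones away standing in wells of the oak block, any wells. Finish with the heaviest still in the gripper, held up still and upright at least 10 cm clear of the desk; the program ends while holding it. Keep the tins upright, lower them rather than drop them, and leave the other things on the desk where they are.

Things in the scene. Friction and masses are not known exactly. Their poses are not given: they have to be found in the camera images.
- tin_a_mid (a point): one of three closed tins that look alike: bare metal cylinder, 40 mm across, 84 mm tall, upright on the desk, lid fixed shut. This point: on its axis, 42 mm above its underside; z along the axis. Only the hidden weight differs, 50 to 450 g, the fullest over 100 g more than the others; any of them can be the fullest
- tin_b_mid (a point): one of three closed tins that look alike: bare metal cylinder, 40 mm across, 84 mm tall, upright on the desk, lid fixed shut. This point: on its axis, 42 mm above its underside; z along the axis. Only the hidden weight differs, 50 to 450 g, the fullest over 100 g more than the others; any of them can be the fullest
- tin_c_mid (a point): one of three closed tins that look alike: bare metal cylinder, 40 mm across, 84 mm tall, upright on the desk, lid fixed shut. This point: on its axis, 42 mm above its underside; z along the axis. Only the hidden weight differs, 50 to 450 g, the fullest over 100 g more than the others; any of them can be the fullest
- well_left (a point): the left well of the oak block: centre of its mouth, 34 mm above the desk; y along the row. 46 mm across, 22 mm deep (floor 12 mm above the desk), rim chamfered 2 mm. Wells 75 mm apart. Block 76 x 236 mm with a 20 mm tall pen trough along its far side. A tin home in a well has its mid point 54 mm above the desk; grip its upper half to keep the fingers above the block
- well_middle (a point): the middle well of the oak block: centre of its mouth, 34 mm above the desk; y along the row. 46 mm across, 22 mm deep (floor 12 mm above the desk), rim chamfered 2 mm. Wells 75 mm apart. Block 76 x 236 mm with a 20 mm tall pen trough along its far side. A tin home in a well has its mid point 54 mm above the desk; grip its upper half to keep the fingers above the block
- well_right (a point): the right well of the oak block: centre of its mouth, 34 mm above the desk; y along the row. 46 mm across, 22 mm deep (floor 12 mm above the desk), rim chamfered 2 mm. Wells 75 mm apart. Block 76 x 236 mm with a 20 mm tall pen trough along its far side. A tin home in a well has its mid point 54 mm above the desk; grip its upper half to keep the fingers above the block
- paperweight: clear glass dome paperweight, 58 wide, 30 tall; it lies between two of the tins. Sizes in mm, origin at the centre of its underside. A loose bystander
- eraser: white block eraser 44 x 20 x 12; it lies between two of the tins. Sizes in mm, origin at the centre of its underside. A loose bystander
- coaster: round white ceramic coaster, 90 across, 7 thick, left of the block. Sizes in mm, origin at the centre of its underside. A loose bystander
- stapler: green stapler, 150 long, 36 wide, 63 tall, beyond the block. Sizes in mm, origin at the centre of its underside. A loose bystander
- pencil_cup: round steel cup 76 across, 98 tall, with pencils up to 180 tall, to the left. Sizes in mm, origin at the centre of its underside. A loose bystander
- phone_stand: clear acrylic phone stand, foot 100 x 80, 140 tall, with a small tilt lever, to the right. Sizes in mm, origin at the centre of its underside. A loose bystander
- notebook: closed notebook 148 x 105, 16 thick, beyond the block. Sizes in mm, origin at the centre of its underside. A loose bystander
Things that resemble listed ones, but are neither listed nor needed, are in the scene too. Leave any turquoise or yellow look-alike of the part that bears tin_a_mid alone.

How it is judged:
By the outcome, as a careful person would: the job done as asked, in the order asked, and still so for the second after the job is handed in, while the arm keeps its last pose, push and grip.
It also fails if it takes over 69 s, if anything falls off the work surface, if the arm or the gripper's body presses on something with over 40 N, if the wrist force passes 120 N, or if a joint passes its speed limit or range.

ROBOT

A 6-joint arm with a two-finger parallel gripper is mounted at the origin on the work surface. World frame = base frame: x ahead of the robot, y to its left, z up, the work surface at z = 0. Lengths are in m, angles in rad, forces in N, time in s.
With the tool pointing down it reaches from about 0.3 to 0.875 m from the base axis. Payload 6.4 kg.
Tool frame: the origin (TCP) lies midway between the tips of the shut fingers; the grasp point (between the pads) lies 19 mm behind it; z points along the fingers, y is the direction in which the jaws open and shut (so a half turn about z gives the same grasp; the last joint's range is limited). The gripper opens to 85 mm and grips with 20 to 120 N. Pads are 22 mm wide; open, the fingers measure 114 mm over their backs; the gripper's body (76 mm by 85 mm) begins 54 mm behind the grasp point. The pads swing forward as they close: fully open they stand 13 mm farther back than shut.
Start: joints at [1.037, 0.181, 1.607, -0, 1.354, -0.206], TCP at [0.185, 0.544, 0.202] pointing down, gripper open.
Joint ranges: [-2.99, 2.99], [-0.89, 2.07], [0.3, 2.58], [-1.14, 4.28], [0, 2.63], [-3.12, 3.12]. Speed limits (rad/s): [2.57, 2.57, 3.01, 3.14, 3.14, 3.14].

INTERFACE

Orientations are given as a unit quaternion [w, x, y, z].
In Python, from bench import ctrl gives the robot as it stands. The module is installed in compiled form; this text tells all that it offers.
- The arm moves only by the tool arm_command, never from a script. Its argument "plan" is one flat list of numbers, 4 for each row, row after row: the shift along the tool's x, y, z in mm, then the turn about the tool's z in rad. A call has 1 to 20 rows; each row shifts and turns the commanded pose from where the row before left it, along the tool's axes as they then stand; what a row does not reach is not made up. A row lasts 1/10 s, in which the tool goes at most 50 mm and 8.59 degrees, less where a joint would pass 70% of its speed; a pose out of reach is approached as far as the arm can. A call is refused whole if a number of a shift passes 50 or a number of a turn 0.15, either way. A call with a gripper value outside its range is refused whole. "grip" is the opening, from 0 (shut) to 1 (fully open), set as the call begins (left out, the last holds). The fingers move at their own pace and stop on an object; the grip force is fixed at half the most. Time passes only in rows, so rows that do not move let the fingers close. It gives the time, the measured TCP pose, the force and the opening at its end, in the units of the state.
- ctrl.get_obs(): the state, without advancing time (a new reading comes with each control period).
- ctrl.camera(name): name is "scene" or "top" or "wrist"; returns a dict with "color" (400x640x3 uint8, red, green, blue), "camera_matrix" (3x3 intrinsics, pixels), "k1" (the pictures are not rectified: a ray, as slopes to the right and down, at radius r is drawn at 1 + k1 r^2 times it, then the intrinsics apply), "eye" and "attitude" of the camera in the world; the wrist camera has in their place "T_tool_cam" (4x4, takes a point from camera to tool coordinates, whose origin is the TCP and whose axes are the flange's). Camera axes: x right, y up, looking along -z (the intrinsics and any distortion apply to the point x, -y, -z); pixel columns grow to the right and rows downward; lengths in m; the calibration is good to about 2 mm. A picture is of the moment at which its call begins: read the wrist's pose just before it. There is no depth.
- ctrl.hand_in(): hands the job in, once; it reports no verdict.
The state is a dict: "time_s": time; "q": joint angles; "dq": joint speeds; "joint_efforts": joint torques, N m; "eef_pos": TCP position; "eef_rot": TCP orientation; "wrist_force": force on the tool from outside, world axes, zero at the start; "torque": the same for the moment, N m; "opening": opening from 0.0 (shut) to 1.0 (fully open).
Only numpy, scipy, OpenCV 4.12 (cv2) and the standard library are available. Lean on these libraries where they do the work, as an engineer would, in place of code of your own. Each camera call takes 0.05 s, during which the arm holds its last target. There are 200 camera calls.

## Working session

There is one attempt and no reset: what is moved stays moved. The work goes in short steps, Python scripts to look and compute and a tool call to move; the robot and the scene stay as the last step left them, time stands still between calls to the robot, and variables do not carry over. Pictures are saved under pics/ and viewed, about 8 in all and at most 12, crops included, and the job is handed in when it is done.

Besides the shell and the picture viewer there is one more tool, called after ">>>" in YAML: its name, and indented under it one key for each argument. arm_command: Moves the arm, as the interface text tells. Its arguments: {"type":"object","properties":{"plan":{"type":"array","items":{"type":"number"}},"grip":{"type":"number"}},"required":["plan"]}

```bash
mkdir -p pics; cat > h.py <<'E'
import numpy as np, cv2, pickle
from bench import ctrl
from scipy.spatial.transform import Rotation as R
def rot(q): return R.from_quat([q[1],q[2],q[3],q[0]]).as_matrix()
def snap(name,fn):
    o=ctrl.get_obs(); c=ctrl.camera(name); c['obs']=o
    cv2.imwrite('pics/'+fn+'.png',c['color'][:,:,::-1]); pickle.dump(c,open(fn+'.pkl','wb')); return c
def pose(c):
    if 'T_tool_cam' in c:
        T=np.eye(4);T[:3,:3]=rot(c['obs']['eef_rot']);T[:3,3]=c['obs']['eef_pos'];T=T@np.array(c['T_tool_cam']);return T[:3,3],T[:3,:3]
    a=np.array(c['attitude'],float); return np.array(c['eye']),(a if a.shape==(3,3) else rot(a))
def back(c,u,v,z):
    K=np.array(c['camera_matrix']);d=np.array([(u-K[0,2])/K[0,0],(v-K[1,2])/K[1,1]]);s=d.copy()
    for _ in range(30): s=d/(1+c['k1']*(s@s))
    e,A=pose(c);r=A@np.array([s[0],-s[1],-1]);return e+r*(z-e[2])/r[2]
def proj(c,p):
    e,A=pose(c);q=A.T@(np.array(p)-e);s=np.array([q[0],-q[1]])/-q[2];s=s*(1+c['k1']*(s@s))
    K=np.array(c['camera_matrix']);return K[0,0]*s[0]+K[0,2],K[1,1]*s[1]+K[1,2]
E
python3 - <<'E'
from h import *
print(ctrl.get_obs())
for n in ['top','scene']:
    c=snap(n,n+'0');print(n,c['camera_matrix'],c['k1'],c['eye'],c['attitude'])
E
```

```text
{'time_s': 0.0, 'q': array([ 1.03668481e+00,  1.81575055e-01,  1.60802915e+00, -4.21200396e-05,
        1.35383239e+00, -2.06299419e-01]), 'dq': array([ 0.00045705, -0.00161889,  0.00165454,  0.0007715 ,  0.00080866,
       -0.00163026]), 'joint_efforts': array([ 2.89553805e-03, -4.44864142e+01, -3.51342201e+01, -6.52436825e-05,
        8.76597769e-03,  2.55918746e-05]), 'eef_pos': array([0.18480252, 0.54382621, 0.20115489]), 'eef_rot': array([-3.14405640e-04,  1.63168578e-01,  9.86597773e-01, -8.66947601e-04]), 'wrist_force': array([ 0.14511757, -0.51641791, -0.4460148 ]), 'torque': array([ 0.0219254 , -0.01156215, -0.00302862]), 'opening': 1.0005256267703941}
top [[460.21081196   0.         323.70274198]
 [  0.         460.21081196 199.69038759]
 [  0.           0.           1.        ]] 0.01058298172008605 [0.33347178 0.01242693 1.48310836] [-0.700635   -0.06616435  0.06058166  0.70785785]
scene [[368.95363327   0.         320.24639041]
 [  0.         368.95363327 204.98125822]
 [  0.           0.           1.        ]] 0.012531973066086605 [1.12751519 0.54287563 0.77168984] [0.34421643 0.15741241 0.37167846 0.84769777]
```

View pics/top0.png

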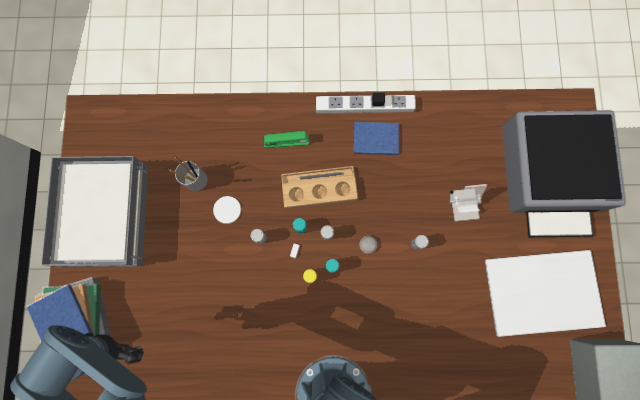

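View pics/scene0.png

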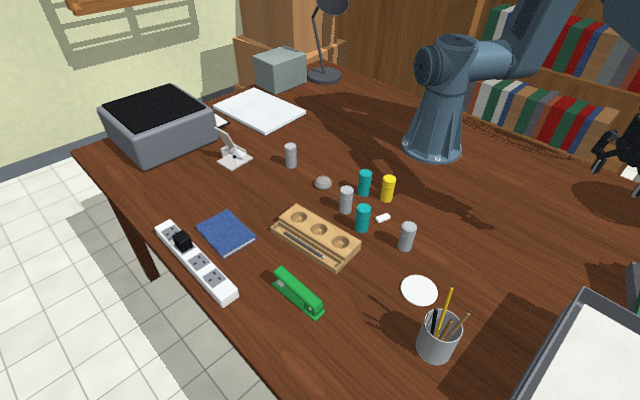

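Top view: tins at about (257,236), (327,232) and (421,242). The wells are at about (296,194), (319,191) and (343,188), and the turquoise look-alikes at (299,225) and (332,266). I'll enlarge this to measure.

```bash
python3 - <<'E'
from h import *
c=pickle.load(open('top0.pkl','rb'));im=c['color'][160:290,240:440,::-1]
cv2.imwrite('pics/crop.png',cv2.resize(im,None,fx=4,fy=4,interpolation=cv2.INTER_CUBIC))
s=pickle.load(open('scene0.pkl','rb'))
for n,u,v,us,vs in [('L',257,235,407,226),('M',327,231,346,190),('R',422,241,291,147)]:
    print(n,back(c,u,v,.084).round(3),back(s,us,vs,.084).round(3))
for n,u,v,us,vs in [('wl',296,194,341,241),('wm',319,191,319,228),('wr',343,188,298,215)]:
    print(n,back(c,u,v,.034).round(3),back(s,us,vs,.034).round(3))
for n,u,v in [('teal1',299,225),('teal2',332,266),('yel',310,275)]: print(n,back(c,u,v,.084).round(3))
for n,u,v in [('eraser',295,251),('pw',369,244)]: print(n,back(c,u,v,.015).round(3))
E
```

```text
L [0.48  0.227 0.084] [0.488 0.225 0.084]
M [0.49  0.013 0.084] [0.495 0.016 0.084]
R [ 0.457 -0.275  0.084] [ 0.464 -0.261  0.084]
wl [0.616 0.111 0.034] [0.616 0.113 0.034]
wm [0.625 0.037 0.034] [0.624 0.037 0.034]
wr [ 0.634 -0.04   0.034] [ 0.632 -0.042  0.034]
teal1 [0.509 0.099 0.084]
teal2 [ 0.384 -0.001  0.084]
yel [0.358 0.066 0.084]
eraser [0.435 0.116 0.015]
pw [ 0.455 -0.12   0.015]
```

View pics/crop.png

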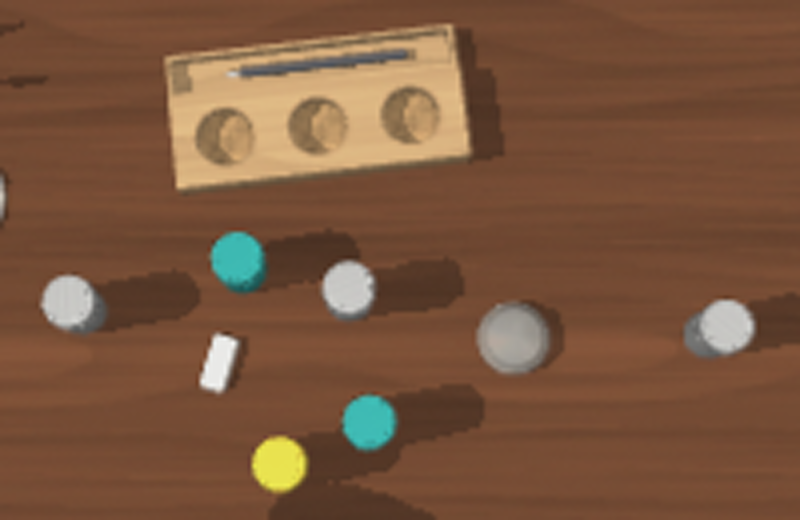

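The 4x crop confirms the positions. L is at about (.480,.226), M (.487,.012) and R (.457,-.274), with the wells 75 mm apart as specified. I'll set the jaws across the row and move above L.

>>> arm_command:
  plan: [0, 0, 0, 0.14, 0, 0, 0, 0.14, 0, 0, 0, 0.14, 0, 0, 0, 0.14, 0, 0, 0, 0.14, 0, 0, 0, 0.14, 0, 0, 0, 0.14, 0, 0, 0, 0.14, -29, 21, 0, 0, -29, 21, 0, 0, -29, 21, 0, 0, -29, 21, 0, 0, -29, 21, 0, 0, -29, 21, 0, 0, -29, 21, 0, 0, -29, 21, 0, 0, -29, 21, 0, 0, -29, 21, 0, 0, -29, 21, 0, 0, -29, 21, 0, 0]

```text
time_s: 2.1
eef_pos: [0.4785, 0.2287, 0.2018]
eef_rot: [-0.0, 0.662, 0.749, -0.0]
wrist_force: [-0.2, -0.2, 0.2]
opening: 0.998
```

```bash
cat >> h.py <<'E'
def go(x,y,z=None,yaw=None):
    o=ctrl.get_obs();A=rot(o['eef_rot']);p=o['eef_pos']
    d=np.array([x,y,p[2] if z is None else z])-p
    print('tcp',p.round(4),'tool delta mm',(A.T@d*1e3).round(1),'jaw deg',np.degrees(np.arctan2(A[1,1],A[0,1])).round(1),'q',o['q'].round(2),'t',round(o['time_s'],1),'open',round(o['opening'],3))
E
python3 - <<'E'
from h import *
go(.48,.226,.038)
c=snap('wrist','w1');print(c['T_tool_cam'])
im=c['color'][:,:,::-1].copy()
for p in [(.48,.226,.084),(.487,.012,.084),(.616,.111,.034),(.625,.037,.034)]: print(np.round(proj(c,p)))
E
```

```text
tcp [0.4785 0.2287 0.2018] tool delta mm [ -2.8   1.3 163.8] jaw deg 7.0 q [0.22 0.08 1.72 0.   1.34 0.1 ] t 2.1 open 0.998
[[-8.83894750e-04  9.58103766e-01  2.86419958e-01  7.38141294e-02]
 [ 9.99999604e-01  8.17665749e-04  3.50833676e-04  7.90958101e-05]
 [ 1.01939277e-04  2.86420154e-01 -9.58104110e-01 -1.71808961e-01]
 [ 0.00000000e+00  0.00000000e+00  0.00000000e+00  1.00000000e+00]]
[322. 193.]
[307. 351.]
[409. 275.]
[404. 320.]
```

View pics/w1.png

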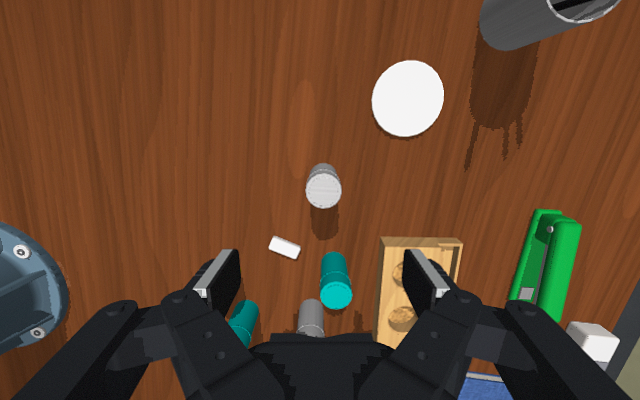

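Wrist view: the L tin lid is at (323,190) against a predicted (322,193), so they agree within about 3 mm. The left well is at about (407,273) against (409,275). I'll descend and grip.

```bash
python3 - <<'E'
from h import *
c=pickle.load(open('w1.pkl','rb'));p=back(c,323,190,.084);print(p,back(c,407,273,.034));go(p[0],p[1],.038)
E
```

```text
[0.4805901  0.22964173 0.084     ] [0.6132247  0.11330554 0.034     ]
tcp [0.4821 0.2249 0.2019] tool delta mm [  5.3  -1.2 163.8] jaw deg 6.9 q [ 0.22  0.08  1.72 -0.    1.34  0.1 ] t 2.1 open 1.0
```

>>> arm_command:
  plan: [3, -1, 40, 0, 0, 0, 40, 0, 0, 0, 40, 0, 0, 0, 24, 0, 0, 0, 20, 0, 0, 0, 0, 0, 0, 0, 0, 0]
  grip: 1

```text
time_s: 2.85
eef_pos: [0.4763, 0.2328, 0.0381]
eef_rot: [-0.0, 0.662, 0.749, -0.0]
wrist_force: [0.8, -1.1, 0.9]
opening: 1.003
```

>>> arm_command:
  plan: [0, 0, 0, 0, 0, 0, 0, 0, 0, 0, 0, 0, 0, 0, 0, 0, 0, 0, 0, 0, 0, 0, 0, 0, 0, 0, 0, 0, 0, 0, 0, 0]
  grip: 0

```text
time_s: 3.65
eef_pos: [0.4778, 0.2331, 0.0396]
eef_rot: [0.001, 0.662, 0.749, 0.001]
wrist_force: [0.6, 0.5, 5.8]
opening: 0.44
```

```bash
python3 - <<'E'
from h import *
go(.48,.228,.038); print(ctrl.get_obs()['wrist_force'],ctrl.get_obs()['joint_efforts'])
E
```

```text
tcp [0.4778 0.2331 0.0396] tool delta mm [-5.3  1.5  1.6] jaw deg 7.0 q [0.23 0.29 1.84 0.   1.01 0.11] t 3.6 open 0.44
[0.59959373 0.54820675 5.75387949] [-4.05237428e-02 -4.07471359e+01 -2.64922249e+01 -4.33377747e-03
 -1.69668775e-01 -1.53132220e-03]
```

>>> arm_command:
  plan: [0, 0, -5, 0, 0, 0, -15, 0, 0, 0, -30, 0, 0, 0, -40, 0, 0, 0, -40, 0, 0, 0, -20, 0, 0, 0, 0, 0, 0, 0, 0, 0, 0, 0, 0, 0, 0, 0, 0, 0, 0, 0, 0, 0]

```text
time_s: 4.75
eef_pos: [0.4757, 0.2326, 0.1866]
eef_rot: [-0.001, 0.662, 0.749, -0.001]
wrist_force: [0.2, -0.0, -3.6]
opening: 0.44
```

```bash
cat >> h.py <<'E'
def weigh(n=6):
    f=[]
    for _ in range(n):
        f.append(ctrl.get_obs()['wrist_force']); ctrl.camera('wrist')
    print('F',np.mean(f,0).round(2),np.std(f,0).round(2))
E
python3 - <<'E'
from h import *
weigh();go(.48,.228)
c=snap('wrist','w2')
E
```

```text
F [ 0.04  0.08 -3.5 ] [0.2  0.63 0.26]
tcp [0.4765 0.2328 0.188 ] tool delta mm [-5.2  2.9 -0. ] jaw deg 7.0 q [0.23 0.09 1.73 0.   1.31 0.11] t 5.0 open 0.443
```

View pics/w2.png

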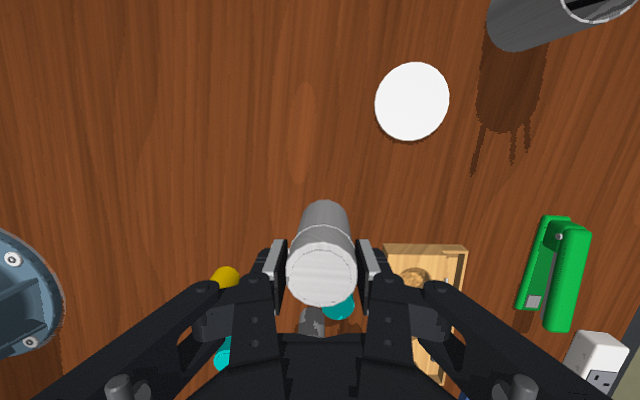

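The wrist view shows tin L held upright between the pads, lid centre at (321,276). Its weight is about 3.5 N, which may or may not be the heaviest. I'll set it back in place and weigh M.

>>> arm_command:
  plan: [0, 0, 40, 0, 0, 0, 40, 0, 0, 0, 35, 0, 0, 0, 20, 0, 0, 0, 8, 0, 0, 0, 4, 0, 0, 0, 0, 0, 0, 0, 0, 0]

```text
time_s: 5.9
eef_pos: [0.4778, 0.2331, 0.0425]
eef_rot: [0.001, 0.662, 0.749, 0.001]
wrist_force: [0.2, -0.0, -2.9]
opening: 0.442
```

```bash
python3 - <<'E'
from h import *
c=pickle.load(open('w2.pkl','rb'));p=back(c,321,276,.084+.149);A=rot(c['obs']['eef_rot']);print('tin in tool',A.T@(p-c['obs']['eef_pos']))
go(.487,.012);print(ctrl.get_obs()['wrist_force'])
E
```

```text
tin in tool [-4.43686797e-03  5.51525540e-05 -4.50380426e-02]
tcp [0.4778 0.2331 0.0425] tool delta mm [-2.206e+02 -1.800e+01 -1.000e-01] jaw deg 7.1 q [ 0.23  0.29  1.84 -0.    1.02  0.11] t 5.9 open 0.442
[ 0.17102589 -0.03705021 -2.90570405]
```

>>> arm_command:
  plan: [0, 0, 1.5, 0, 0, 0, 1, 0, 0, 0, 1, 0, 0, 0, 0, 0, 0, 0, 0, 0]

```text
time_s: 6.4
eef_pos: [0.4777, 0.2332, 0.0395]
eef_rot: [0.001, 0.662, 0.749, 0.001]
wrist_force: [-2.6, -0.8, 9.0]
opening: 0.439
```

>>> arm_command:
  plan: [0, 0, 0, 0, 0, 0, 0, 0, 0, 0, 0, 0, 0, 0, 0, 0, 0, 0, 0, 0, 0, 0, -20, 0, 0, 0, -40, 0, 0, 0, -40, 0, 0, 0, -30, 0, -37, -3, 0, 0, -37, -3, 0, 0, -37, -3, 0, 0, -36, -3, 0, 0, -36, -3, 0, 0, -36, -3, 0, 0, 0, 0, 0, 0, 0, 0, 0, 0, 0, 0, 0, 0]
  grip: 1

```text
time_s: 8.2
eef_pos: [0.4854, 0.014, 0.1675]
eef_rot: [-0.0, 0.662, 0.749, 0.0]
wrist_force: [-0.6, 0.3, -0.1]
opening: 1.001
```

```bash
python3 - <<'E'
from h import *
go(.487,.013,.038);weigh(4);c=snap('wrist','w3');go(.487,.013,.038)
print(proj(c,(.487,.013,.084)),proj(c,(.625,.037,.034)))
E
```

```text
tcp [0.4854 0.014  0.1675] tool delta mm [ -1.3   1.5 129.5] jaw deg 7.1 q [-0.22  0.01  1.86  0.    1.27 -0.34] t 8.2 open 1.001
F [-0.47  0.28  0.14] [0.22 0.16 0.67]
tcp [0.4855 0.0141 0.1675] tool delta mm [ -1.3   1.4 129.5] jaw deg 7.1 q [-0.22  0.01  1.86  0.    1.27 -0.34] t 8.4 open 0.999
(np.float64(322.32397727010743), np.float64(200.87883413042385)) (np.float64(445.8619208326295), np.float64(182.64299444942193))
```

View pics/w3.png

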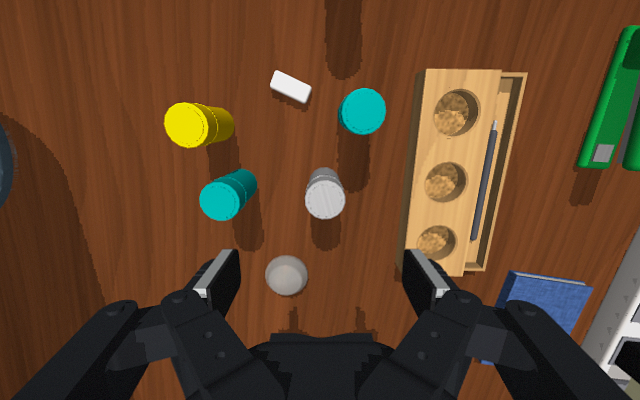

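Tin M's lid is at (325,200), within 2 mm of the prediction. The wells are at (456,112), (446,182) and (436,243), and the finger paths are clear. Next I'll grip M.

>>> arm_command:
  plan: [-1, 3, 40, 0, 0, 0, 40, 0, 0, 0, 30, 0, 0, 0, 19, 0, 0, 0, 0, 0, 0, 0, 0, 0]

```text
time_s: 9.05
eef_pos: [0.4888, 0.0129, 0.0389]
eef_rot: [-0.0, 0.662, 0.749, -0.0]
wrist_force: [-0.2, 0.1, 0.6]
opening: 0.998
```

>>> arm_command:
  plan: [0, 0, 0, 0, 0, 0, 0, 0, 0, 0, 0, 0, 0, 0, 0, 0, 0, 0, 0, 0, 0, 0, 0, 0, 0, 0, 0, 0, 0, 0, -5, 0, 0, 0, -15, 0, 0, 0, -30, 0, 0, 0, -40, 0, 0, 0, -40, 0, 0, 0, -20, 0, 0, 0, 0, 0, 0, 0, 0, 0, 0, 0, 0, 0, 0, 0, 0, 0]
  grip: 0

```text
time_s: 10.75
eef_pos: [0.4875, 0.0128, 0.1868]
eef_rot: [-0.001, 0.662, 0.749, -0.001]
wrist_force: [0.7, 0.2, -1.6]
opening: 0.439
```

```bash
python3 - <<'E'
from h import *
weigh()
c=pickle.load(open('w3.pkl','rb'));W=[back(c,u,v,.034) for u,v in [(456,112),(446,182),(436,243)]];print(np.round(W,4),back(c,325,200,.084))
go(.617,.112); go(.633,-.04)
E
```

```text
F [ 0.13  0.07 -1.09] [0.69 0.58 0.51]
[[ 0.6163  0.1123  0.034 ]
 [ 0.625   0.0377  0.034 ]
 [ 0.632  -0.0373  0.034 ]] [0.4894532  0.01419694 0.084     ]
tcp [0.4885 0.0126 0.1882] tool delta mm [ 8.280e+01  1.397e+02 -1.000e-01] jaw deg 7.0 q [-0.22 -0.    1.83  0.    1.31 -0.34] t 11.1 open 0.444
tcp [0.4885 0.0126 0.1882] tool delta mm [-7.00e+01  1.37e+02 -1.00e-01] jaw deg 7.0 q [-0.22 -0.    1.83  0.    1.31 -0.34] t 11.1 open 0.444
```

M weighs about 1.1 N, well over 100 g lighter than L, so it goes in a well. I'll take it to the left well.

>>> arm_command:
  plan: [16.3, 27.9, 0, 0, 16.3, 27.9, 0, 0, 16.3, 27.9, 0, 0, 16.3, 27.9, 0, 0, 16.3, 27.9, 0, 0, 0, 0, 0, 0, 0, 0, 40, 0, 0, 0, 40, 0, 0, 0, 15, 0, 0, 0, 0, 0, 0, 0, 0, 0, 0, 0, 0, 0]

```text
time_s: 12.25
eef_pos: [0.6189, 0.1104, 0.0963]
eef_rot: [0.002, 0.662, 0.749, 0.001]
wrist_force: [0.6, -0.2, -0.7]
opening: 0.441
```

```bash
python3 - <<'E'
from h import *
go(.6163,.1122);c=snap('wrist','w4');go(.6163,.1122,.0515)
E
```

```text
tcp [0.6189 0.1104 0.0963] tool delta mm [ 2.1 -2.4 -0. ] jaw deg 7.0 q [-0.01  0.4   1.55 -0.    1.18 -0.13] t 12.2 open 0.441
tcp [0.6189 0.1105 0.0962] tool delta mm [ 2.  -2.6 44.7] jaw deg 7.0 q [-0.01  0.4   1.55 -0.    1.18 -0.13] t 12.3 open 0.44
```

View pics/w4.png

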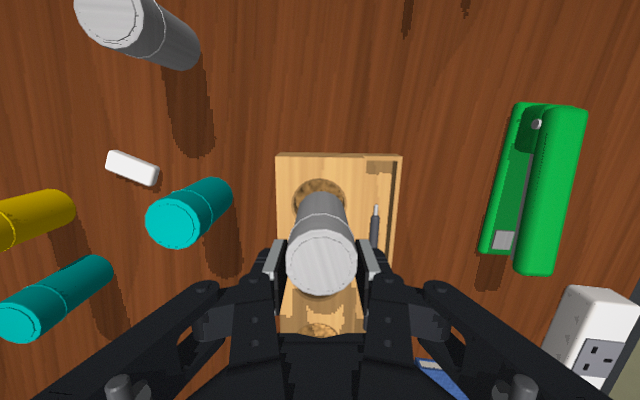

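Tin hovers over the left well. The well's visible far rim runs from about (293,200) through (319,179) to (346,200), and the lid centre is at (321,264). I'll check the alignment.

```bash
python3 - <<'E'
from h import *
c=pickle.load(open('w4.pkl','rb'));A=rot(c['obs']['eef_rot']);P=c['obs']['eef_pos']
for u,v,z in [(293,200,.034),(346,200,.034),(319,179,.034),(321,264,.141)]:
    p=back(c,u,v,z);print(p.round(4),(A.T@(p-P)*1e3).round(1))
im=c['color'][140:250,260:380,::-1]
cv2.imwrite('pics/c4.png',cv2.resize(im,None,fx=6,fy=5.4,interpolation=cv2.INTER_CUBIC))
E
```

```text
[0.594 0.113 0.034] [  5.6 -24.7  62.2]
[0.6406 0.1187 0.034 ] [ 5.6 22.2 62.4]
[0.6146 0.1346 0.034 ] [24.5 -1.6 62.3]
[0.6185 0.1128 0.141 ] [  2.4   0.1 -44.7]
```

View pics/c4.png

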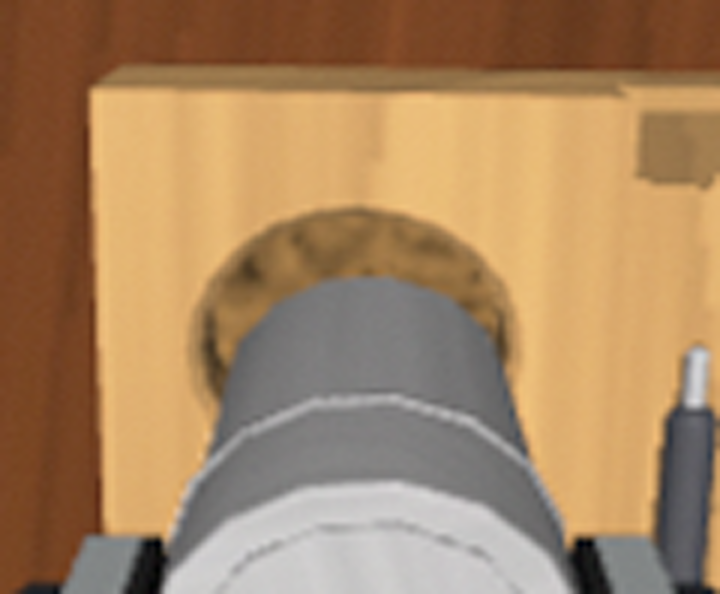

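Well centre is about 1 mm along x and 2 mm along y from the tin axis in tool coordinates. I'll shift by that and lower.

>>> arm_command:
  plan: [-1, -2, 0, 0, 0, 0, 12, 0, 0, 0, 8, 0, 0, 0, 5, 0, 0, 0, 5, 0, 0, 0, 5, 0, 0, 0, 0, 0]

```text
time_s: 13.0
eef_pos: [0.6147, 0.1094, 0.0575]
eef_rot: [-0.001, 0.662, 0.749, -0.0]
wrist_force: [-0.4, -0.5, -1.1]
opening: 0.442
```

>>> arm_command:
  plan: [0, 0, 2, 0, 0, 0, 2, 0, 0, 0, 1.5, 0, 0, 0, 0, 0, 0, 0, 0, 0]

```text
time_s: 13.5
eef_pos: [0.6153, 0.1094, 0.0531]
eef_rot: [0.0, 0.662, 0.749, -0.0]
wrist_force: [-0.4, 0.3, -0.7]
opening: 0.438
```

>>> arm_command:
  plan: [0, 0, 1, 0, 0, 0, 1, 0, 0, 0, 0.5, 0, 0, 0, 0, 0, 0, 0, 0, 0]

```text
time_s: 14.0
eef_pos: [0.6156, 0.1094, 0.0521]
eef_rot: [0.0, 0.662, 0.749, 0.0]
wrist_force: [-2.6, -0.8, 7.8]
opening: 0.439
```

M is home: the TCP is at the expected height with floor contact of 7.8 N. I'll release, rise and go to R.

>>> arm_command:
  plan: [0, 0, 0, 0, 0, 0, 0, 0, 0, 0, 0, 0, 0, 0, 0, 0, 0, 0, 0, 0, 0, 0, -20, 0, 0, 0, -40, 0, 0, 0, -40, 0, 0, 0, -20, 0, -36, -20.2, 0, 0, -36, -20.2, 0, 0, -36, -20.2, 0, 0, -36, -20.2, 0, 0, -36, -20.2, 0, 0, -36, -20.2, 0, 0, -36, -20.2, 0, 0, -36, -20.2, 0, 0, -36, -20.2, 0, 0, -36, -20.2, 0, 0, 0, 0, 0, 0]
  grip: 1

```text
time_s: 16.0
eef_pos: [0.4572, -0.2771, 0.1708]
eef_rot: [0.001, 0.664, 0.748, -0.001]
wrist_force: [-0.0, 1.1, -0.4]
opening: 1.001
```

>>> arm_command:
  plan: [0, 0, 0, 0, 0, 0, 0, 0, 0, 0, 0, 0]

```text
time_s: 16.3
eef_pos: [0.4594, -0.2714, 0.1705]
eef_rot: [-0.0, 0.662, 0.75, 0.0]
wrist_force: [0.2, -0.8, -0.4]
opening: 1.003
```

```bash
python3 - <<'E'
from h import *
c=snap('wrist','w5');go(.459,-.272,.038)
print(proj(c,(.459,-.272,.084)))
weigh(4)
E
```

```text
tcp [ 0.4594 -0.2715  0.1705] tool delta mm [ -0.5  -0.5 132.5] jaw deg 7.2 q [-0.76  0.12  1.74  0.    1.28 -0.88] t 16.4 open 0.999
(np.float64(320.42199859217436), np.float64(199.08484799382364))
F [ 0.42 -0.02  0.09] [0.29 0.43 0.27]
```

View pics/w5.png

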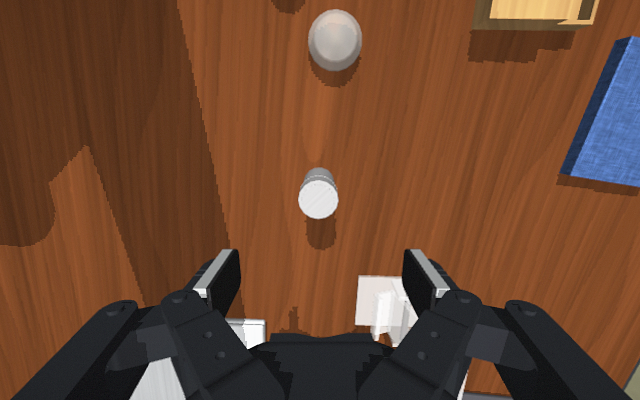

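R's lid is at (318,199), within about 1 mm. Gripping and lifting.

>>> arm_command:
  plan: [0, -1, 40, 0, 0, 0, 40, 0, 0, 0, 30, 0, 0, 0, 22, 0, 0, 0, 0, 0, 0, 0, 0, 0]

```text
time_s: 17.15
eef_pos: [0.4581, -0.2727, 0.0389]
eef_rot: [-0.0, 0.662, 0.749, -0.0]
wrist_force: [0.6, 0.3, 0.9]
opening: 0.997
```

>>> arm_command:
  plan: [0, 0, 0, 0, 0, 0, 0, 0, 0, 0, 0, 0, 0, 0, 0, 0, 0, 0, 0, 0, 0, 0, 0, 0, 0, 0, 0, 0, 0, 0, -5, 0, 0, 0, -15, 0, 0, 0, -30, 0, 0, 0, -40, 0, 0, 0, -40, 0, 0, 0, -20, 0, 0, 0, 0, 0, 0, 0, 0, 0, 0, 0, 0, 0, 0, 0, 0, 0]
  grip: 0

```text
time_s: 18.85
eef_pos: [0.457, -0.272, 0.1867]
eef_rot: [-0.002, 0.662, 0.749, 0.0]
wrist_force: [-0.4, 0.2, -1.5]
opening: 0.439
```

```bash
python3 - <<'E'
from h import *
weigh(8)
go(.6325,-.0385)
E
```

```text
F [ 0.08 -0.28 -1.16] [0.8  0.49 0.46]
tcp [ 0.4579 -0.2728  0.1885] tool delta mm [211.1 202.    0. ] jaw deg 7.0 q [-0.76  0.1   1.73 -0.    1.32 -0.88] t 19.2 open 0.443
```

R is about 1.2 N, so L (3.5 N) is the heaviest. R goes to the right well.

>>> arm_command:
  plan: [26.3, 25.3, 0, 0, 26.3, 25.3, 0, 0, 26.3, 25.3, 0, 0, 26.3, 25.3, 0, 0, 26.3, 25.3, 0, 0, 26.3, 25.3, 0, 0, 26.3, 25.3, 0, 0, 26.3, 25.3, 0, 0, 0, 0, 0, 0, 0, 0, 0, 0, 0, 0, 40, 0, 0, 0, 40, 0, 0, 0, 13, 0, 0, 0, 0, 0, 0, 0, 0, 0, 0, 0, 0, 0]

```text
time_s: 20.85
eef_pos: [0.6348, -0.0399, 0.0983]
eef_rot: [0.002, 0.662, 0.749, 0.001]
wrist_force: [0.4, -0.1, -0.2]
opening: 0.44
```

```bash
python3 - <<'E'
from h import *
c=snap('wrist','w6');go(.633,-.038,.0515)
im=c['color'][140:300,240:400,::-1]
cv2.imwrite('pics/c6.png',cv2.resize(im,None,fx=3.75,fy=3.75,interpolation=cv2.INTER_CUBIC))
E
```

```text
tcp [ 0.6347 -0.0398  0.0982] tool delta mm [ 2.1 -1.6 46.7] jaw deg 7.0 q [-0.25  0.41  1.53 -0.    1.19 -0.37] t 20.9 open 0.442
```

View pics/c6.png

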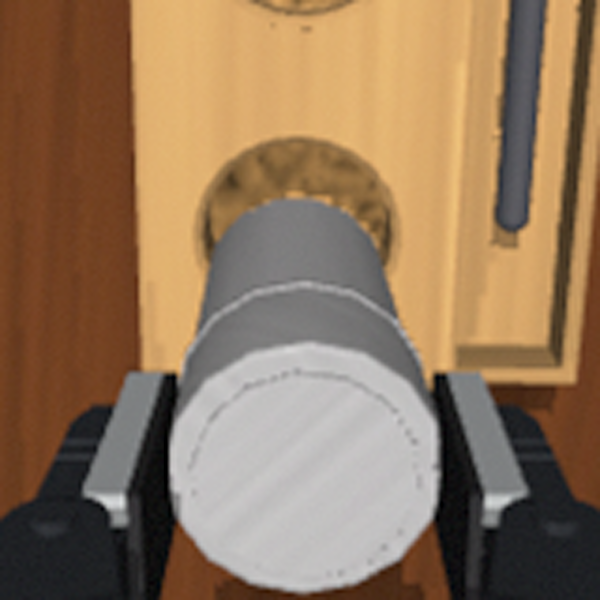

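```bash
python3 - <<'E'
from h import *
for f,L in [('w4',[(291.7,204,.034),(346.3,204,.034),(318.8,178.3,.034),(321,264,.141)]),('w6',[(292,201,.034),(347,201,.034),(319.5,176.3,.034),(321,264.3,.143)])]:
  c=pickle.load(open(f+'.pkl','rb'));A=rot(c['obs']['eef_rot']);P=c['obs']['eef_pos']
  for u,v,z in L:
    p=back(c,u,v,z);print(f,p.round(4),(A.T@(p-P)*1e3).round(1))
E
```

```text
w4 [0.5932 0.1092 0.034 ] [  1.9 -25.9  62.2]
w4 [0.6414 0.115  0.034 ] [ 1.8 22.6 62.4]
w4 [0.6144 0.1352 0.034 ] [25.1 -1.8 62.3]
w4 [0.6185 0.1128 0.141 ] [  2.4   0.1 -44.7]
w6 [ 0.6089 -0.0391  0.034 ] [  4.1 -25.8  64.2]
w6 [ 0.6577 -0.0332  0.034 ] [ 4.  23.3 64.4]
w6 [ 0.6306 -0.0139  0.034 ] [26.5 -1.2 64.3]
w6 [ 0.6344 -0.0377  0.143 ] [  2.2   0.1 -44.7]
```

>>> arm_command:
  plan: [0, -1.5, 0, 0, 0, 0, 14, 0, 0, 0, 8, 0, 0, 0, 5, 0, 0, 0, 5, 0, 0, 0, 5, 0, 0, 0, 2, 0, 0, 0, 2, 0, 0, 0, 0, 0]

```text
time_s: 21.8
eef_pos: [0.6317, -0.0393, 0.0543]
eef_rot: [0.0, 0.662, 0.749, 0.0]
wrist_force: [3.8, 1.1, -3.6]
opening: 0.441
```

>>> arm_command:
  plan: [0, 0, 1, 0, 0, 0, 1, 0, 0, 0, 0, 0, 0, 0, 0, 0]

```text
time_s: 22.2
eef_pos: [0.6317, -0.0394, 0.0527]
eef_rot: [0.0, 0.662, 0.749, 0.0]
wrist_force: [3.4, 1.1, -0.9]
opening: 0.438
```

>>> arm_command:
  plan: [0, 0.7, 0, 0, 0, 0, 1, 0, 0, 0, 0.5, 0, 0, 0, 0, 0, 0, 0, 0, 0]

```text
time_s: 22.7
eef_pos: [0.632, -0.0395, 0.0521]
eef_rot: [-0.0, 0.662, 0.749, -0.0]
wrist_force: [-1.0, 0.7, 7.9]
opening: 0.443
```

Floor contact again, R is home. I'll release and go back for L at about (.478,.229).

>>> arm_command:
  plan: [0, 0, 0, 0, 0, 0, 0, 0, 0, 0, 0, 0, 0, 0, 0, 0, 0, 0, 0, 0, 0, 0, -20, 0, 0, 0, -40, 0, 0, 0, -40, 0, 0, 0, -20, 0, 35.6, -15, 0, 0, 35.6, -15, 0, 0, 35.6, -15, 0, 0, 35.6, -15, 0, 0, 35.6, -15, 0, 0, 35.6, -15, 0, 0, 35.6, -15, 0, 0, 35.6, -15, 0, 0, 0, 0, 0, 0, 0, 0, 0, 0, 0, 0, 0, 0]
  grip: 1

```text
time_s: 24.7
eef_pos: [0.4787, 0.228, 0.1711]
eef_rot: [0.0, 0.662, 0.749, -0.0]
wrist_force: [0.3, -0.9, 0.7]
opening: 0.998
```

```bash
python3 - <<'E'
from h import *
go(.4782,.2288,.038)
c=snap('wrist','w7');print(proj(c,(.4782,.2288,.084)))
E
```

```text
tcp [0.4787 0.228  0.1711] tool delta mm [  0.9  -0.4 133.1] jaw deg 7.0 q [ 0.22  0.11  1.75 -0.    1.28  0.1 ] t 24.7 open 0.998
(np.float64(320.45802433939815), np.float64(197.5110073156164))
```

View pics/w7.png

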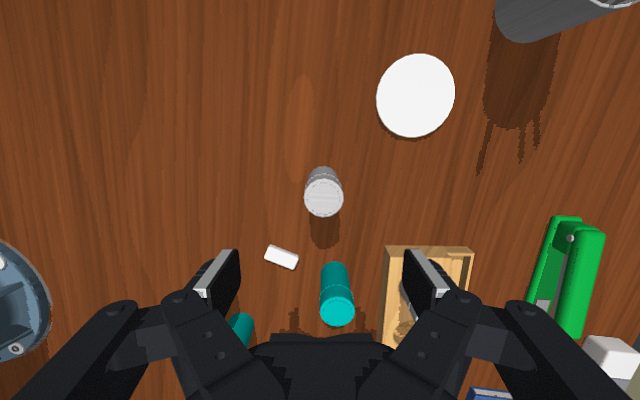

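L stands upright with its lid at (323,198), as predicted. I'll grip it, lift about 170 mm and hold.

>>> arm_command:
  plan: [0.5, 1, 40, 0, 0, 0, 40, 0, 0, 0, 30, 0, 0, 0, 22, 0, 0, 0, 0, 0, 0, 0, 0, 0]

```text
time_s: 25.35
eef_pos: [0.4797, 0.2285, 0.0393]
eef_rot: [-0.0, 0.663, 0.749, -0.0]
wrist_force: [-0.5, 1.0, 0.3]
opening: 0.999
```

>>> arm_command:
  plan: [0, 0, 0, 0, 0, 0, 0, 0, 0, 0, 0, 0, 0, 0, 0, 0, 0, 0, 0, 0, 0, 0, 0, 0, 0, 0, 0, 0, 0, 0, -5, 0, 0, 0, -15, 0, 0, 0, -30, 0, 0, 0, -40, 0, 0, 0, -40, 0, 0, 0, -30, 0, 0, 0, -15, 0, 0, 0, 0, 0, 0, 0, 0, 0, 0, 0, 0, 0, 0, 0, 0, 0]
  grip: 0

```text
time_s: 27.15
eef_pos: [0.4781, 0.229, 0.2123]
eef_rot: [-0.001, 0.662, 0.749, -0.001]
wrist_force: [1.1, -0.6, -2.3]
opening: 0.441
```

>>> arm_command:
  plan: [0, 0, 0, 0, 0, 0, 0, 0, 0, 0, 0, 0, 0, 0, 0, 0, 0, 0, 0, 0]

```text
time_s: 27.65
eef_pos: [0.4791, 0.2293, 0.2141]
eef_rot: [0.0, 0.662, 0.749, 0.0]
wrist_force: [0.0, 0.4, -3.2]
opening: 0.437
```

```bash
python3 - <<'E'
from h import *
weigh(8);go(.48,.228)
a=snap('scene','s1')['color'][110:290,240:470,::-1];b=snap('top','t1')['color'][110:290,220:450,::-1]
cv2.imwrite('pics/fin.png',cv2.resize(np.vstack([a,b])[:],None,fx=1.66,fy=1.66,interpolation=cv2.INTER_CUBIC))
E
```

```text
F [-0.08 -0.07 -3.28] [0.69 0.24 0.56]
tcp [0.4791 0.2293 0.2141] tool delta mm [-1.4  0.7  0. ] jaw deg 7.0 q [0.22 0.07 1.7  0.   1.37 0.1 ] t 28.1 open 0.437
```

View pics/fin.png

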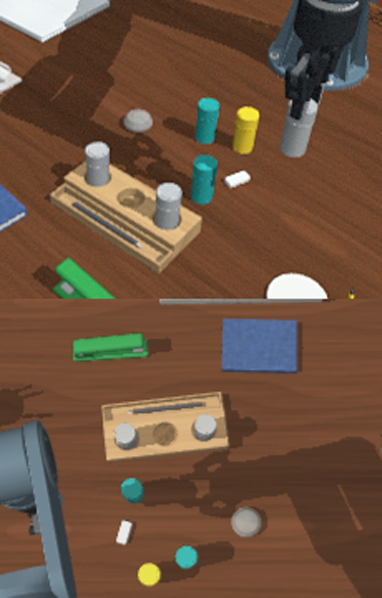

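Two tins stand seated in the outer wells, and the third hangs upright about 17 cm up. The bystanders look undisturbed, so I'm handing in.

```bash
python3 -c "
from h import *
print(ctrl.hand_in())"
```

```text
the job is handed in; nothing more can be done
None
```

I lifted all three tins. By lifted weight, the left one is the heaviest at about 3.3–3.5 N; the middle one read about 1.1 N and the right one about 1.2 N. The middle tin now stands in the left well and the right tin in the right well. Both were lowered until they touched the well floor at about 8 N.

I handed in at about 28 s with the heaviest tin held still and upright, its underside about 17 cm above the desk. The force while holding it was 3.3 N, matching the first weighing.

The last scene and top views showed both tins seated upright. The bystanders and look-alikes in view (all but the phone stand and pencil cup, which were outside the crop) looked where they had been.

The right tin touched the well wall on the way in, with about 4 N sideways. A 0.7 mm shift cleared it, and none of my other checks disagreed.

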